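# Clear the drilling fixture and hold its spring clamp open

### The job

Get the drilling fixture ready for its next workpiece: pick up the scraper block, use it (not the fingers) to wipe all three wood offcuts off the steel bed onto the bench, and set the scraper down upright on the bench, clear of the fixture. Then take the spring-loaded clamp slide by its upright post, pull it open until its pointer stands between the two lines of the mark, and finish while still holding it there, because it springs back if let go. Leave the bottle, the wrench and the square wooden block alone.

Things in the scene. Friction and masses are not known exactly. Their poses are not given: they have to be found in the camera images.
- fixture: Drilling fixture, fixed on the bench. Steel plate 160 (own x) x 320 (own y: -170 to +150 mm) x 25 mm, origin at bench height. y below -15: bare flat bed with the offcuts. y above 0: clamp slide between two rails (tops 40 mm above the bench, x = +-38) and an end plate (top at 43, y = 145). The closed slide's clamp pad ends at y = -11. The slide opens to +y. Own y within 20 degrees of world y.
- slide: Spring-return clamp slide: aluminium carriage 56 x 44 x 18 mm with post, pointer and clamp pad; origin under the carriage's centre, 27 mm above the bench. Closed, the origin is at y = 45 mm of the fixture; it opens by up to 75 mm along the fixture's +y. The spring pulls it back with about 5 N when closed, 12 N at 60 mm open.
- post (a point): Upright round black pull post, part of the slide: 26 mm in diameter (32 at foot and cap), 54 mm tall; this point is the centre of its foot, 45 mm above the bench. The thin part is 6 to 43 mm above the foot. Nothing else within 55 mm of it rises over 50 mm above the bench. At rest at x = 0, y = 45 mm of the fixture; it moves along the fixture's y.
- pointer (a point): Thin black pointer bar (3 mm wide, 26 mm long, along the fixture's x) on the far (+x) side of the slide, level with the post's axis in y and 50 mm beyond it in x, 49 mm above the bench. The point is on the middle of the bar's top; it moves with the slide.
- mark: The mark: flat aluminium clip 30 x 36 x 4 mm, fixed on the far rail, with two black lines along x, 14 mm apart (12 clear between). Origin at its underside, midway between the lines; axes parallel to the fixture's. The pointer stands between the lines when its y in this frame is within 6 mm of 0. Its place along the rail varies: 35 to 58 mm of slide opening.
- scraper: Scraper block, 160 g, lying loose on the bench to the left: grey straight-edged foot 150 (own x) x 32 (own y) x 18 mm, on it a dark wooden grip 90 (x) x 28 (y) mm, from 18 to 66 mm above the underside. Origin at the centre of the underside; grasp the 28 mm width of the grip.
- chip0: Loose wood offcut ('chip'), 30 x 22 x 18 mm, 11 g, lying flat on the bed; origin at the centre of its underside. The three offcuts are alike and lie between y = -60 and -156 mm of the fixture.
- chip1: Loose wood offcut like chip0.
- chip2: Loose wood offcut like chip0.
- oil: Bystander: white bottle, 56 mm in diameter, 130 mm tall, standing beyond the fixture; origin at the centre of its underside.
- wrench: Bystander: steel wrench lying flat beyond the fixture, about 180 mm long; origin below its middle.
- workpiece: Bystander: wooden block 45 x 45 x 110 mm standing on the bench at the near right; origin at the centre of its underside.
Mind the look-alikes: they are no part of the job. Leave any pink look-alike of the scraper alone. What is shaped like the chip0 but orange is not meant.

How it is judged:
By the outcome, as a careful person would: the job done as asked, in the order asked, and still so for the second after the job is handed in, while the arm keeps its last pose, push and grip.
It also fails if it takes over 51 s, if anything falls off the work surface, if the arm or the gripper's body presses on something with over 40 N, if the wrist force passes 120 N, or if a joint passes its speed limit or range.

### The arm

A 7-joint arm with a two-finger parallel gripper is mounted at the origin on the work surface. World frame = base frame: x ahead of the robot, y to its left, z up, the work surface at z = 0. Lengths are in m, angles in rad, forces in N, time in s.
With the tool pointing down it reaches from about 0.4 to 0.925 m from the base axis. Payload 4.1 kg.
Tool frame: the origin (TCP) lies on the centre line of the jaws, within the pads' length; the fingertips stand 19 mm ahead of it and the grasp point (between the pads) is the TCP (arm.tip_extent is the distance from the TCP to the fingertips, in m); z points along the fingers, y is the direction in which the jaws open and shut (so a half turn about z gives the same grasp; the last joint's range is limited). The gripper opens to 85 mm and grips with 20 to 120 N. Pads are 22 mm wide; open, the fingers measure 114 mm over their backs; the gripper's body (76 mm by 85 mm) begins 54 mm behind the grasp point. The pads swing forward as they close: fully open they stand 13 mm farther back than shut.
Start: joints at [1.005, 0.398, 0.045, 1.537, -0.019, 1.207, -0.051], TCP at [0.293, -0.58, 0.25] pointing down, gripper open.
Joint ranges: [-2.82, 2.82], [-0.49, 2.23], [-1.37, 1.46], [0, 2.46], [-1.36, 4.5], [0.23, 2], [-2.94, 2.94]. Speed limits (rad/s): [2.57, 2.57, 3.14, 3.14, 3.14, 3.14, 3.14].

### API

Orientations are given as a unit quaternion [w, x, y, z].
In Python, from rig import arm, get_image, get_calibration, job gives the robot as it stands.
- The arm moves only by the shell command python3 -m creep 'ROWS' [OPENING] [FORCE]. ROWS is text: rows parted by semicolons, each of 6 numbers parted by spaces: the shift along the world's x, y, z in cm, then the turn, a rotation vector about the world's x, y, z in degrees. A call has 1 to 8 rows; each row shifts and turns the commanded pose from where the row before left it; what a row does not reach is not made up. A row lasts 1/8 s, in which the tool goes at most 62.5 mm and 10.7 degrees, less where a joint would pass 70% of its speed; a pose out of reach is approached as far as the arm can. A call is refused whole if a number of a shift passes 6.25 or a number of a turn 10.7, either way. A call with a gripper value outside its range is refused whole. OPENING is the opening, from 0 (shut) to 1 (fully open), set as the call begins (- or left out, the last holds). The fingers move at their own pace and stop on an object; FORCE is the grip in N (left out, the last holds). Time passes only in rows, so rows that do not move let the fingers close. It gives the time, the measured TCP pose, the force and the opening at its end, in the units of the state.
- arm.read_state(): the state, without advancing time (a new reading comes with each control period).
- get_image(name): name is "scene" or "top"; returns the picture (384x512x3 uint8, red, green, blue); there is no depth.
- get_calibration(name): a dict with "intrinsics" (3x3 intrinsics, pixels), "xyz" and "orientation" of the camera in the world. Camera axes: x right, y down, z forward; pixel columns grow to the right and rows downward; lengths in m; the calibration is good to about 2 mm. A picture is of the moment at which its call begins. get_calibration takes no time and is no camera call.
- job.hand_in(): hands the job in, once; it reports no verdict.
The state is a dict: "time_s": time; "qpos": joint angles; "dq": joint speeds; "tau": joint torques, N m; "eef_pos": TCP position; "ee_rot": TCP orientation; "wrist_force": force on the tool from outside, world axes, zero at the start; "wrist_torque": the same for the moment, N m; "grip_width": finger opening in m.
Only numpy, scipy, OpenCV 4.12 (cv2) and the standard library are available. Lean on these libraries where they do the work, as an engineer would, in place of code of your own. Each camera call takes 0.05 s, during which the arm holds its last target. There are 200 camera calls.

## Working session

There is one attempt and no reset: what is moved stays moved. The work goes in short steps, Python scripts to look and compute and a shell command to move; the robot and the scene stay as the last step left them, time stands still between calls to the robot, and variables do not carry over. Pictures are saved under pics/ and viewed, about 8 in all and at most 12, crops included, and the job is handed in when it is done.

```bash
ls; mkdir -p pics; cat > h.py <<'E'
import numpy as np, cv2
from scipy.spatial.transform import Rotation as R
from rig import arm, get_image, get_calibration, job
def cal(n):
    c=get_calibration(n); q=c["orientation"]
    return np.array(c["intrinsics"]),np.array(c["xyz"]),R.from_quat([q[1],q[2],q[3],q[0]]).as_matrix()
def ray(n,uv,z):
    K,t,M=cal(n); d=M@np.linalg.solve(K,[uv[0],uv[1],1.]); return t+d*(z-t[2])/d[2]
def proj(n,p):
    K,t,M=cal(n); c=K@(M.T@(np.array(p)-t)); return c[:2]/c[2]
def snap(n,f):
    im=get_image(n); cv2.imwrite(f"pics/{f}.png",im[:,:,::-1]); return im
E
python3 - <<'E'
from h import *
for n in("scene","top"):
    snap(n,n+"0"); K,t,M=cal(n); print(n,K.round(1).tolist(),t,M.round(3).tolist())
s=arm.read_state(); print(s)
E
```

```text
pics
scene [[449.3, 0.0, 257.2], [0.0, 449.3, 190.9], [0.0, 0.0, 1.0]] [ 1.20707913 -0.82951395  0.77420595] [[0.788, 0.341, -0.513], [0.616, -0.424, 0.664], [0.009, -0.839, -0.544]]
top [[392.7, 0.0, 254.7], [0.0, 392.7, 192.5], [0.0, 0.0, 1.0]] [0.34185189 0.05358986 1.08270281] [[0.128, -0.972, 0.199], [-0.992, -0.126, 0.023], [0.003, -0.201, -0.98]]
{'time_s': 0.1, 'qpos': array([ 1.00500744,  0.39912365,  0.04500542,  1.53778117, -0.01869809,
        1.20693598, -0.0506958 ]), 'dq': array([-4.22475677e-04,  1.13036128e-03,  3.20795137e-05, -4.48142078e-03,
        7.17786949e-04, -5.34967756e-06, -7.60454796e-04]), 'tau': array([ 3.60543570e-03, -4.76264048e+01,  1.37047023e+00, -2.54951674e+01,
        1.20860417e-02,  4.97997244e-03, -2.67028298e-05]), 'eef_pos': array([ 0.29230006, -0.57994099,  0.249351  ]), 'ee_rot': array([-8.73636274e-04,  9.72869763e-01,  2.31351656e-01, -2.67128297e-04]), 'wrist_force': array([-0.22291109, -0.02068004,  0.26760634]), 'wrist_torque': array([ 0.04807102, -0.01177029,  0.05025724]), 'grip_width': 0.08527786057925872}
```

View pics/scene0.png

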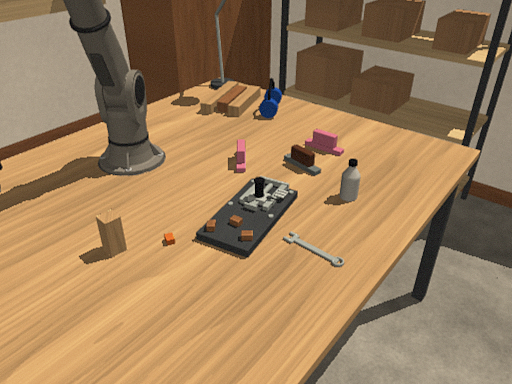

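View pics/top0.png

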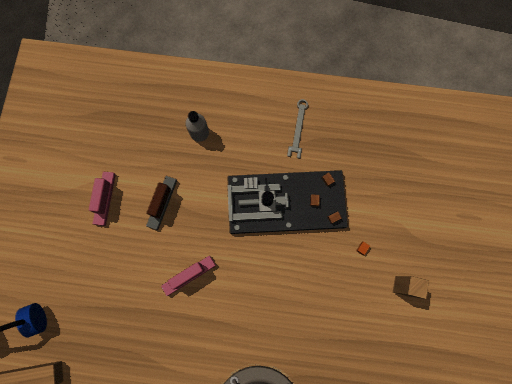

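The scene view shows the fixture at about (250,215), with the dark scraper at (302,158). In the top view, three candidates have the scraper's shape:
- **(162,203):** grey foot with a dark grip. This fits the description.
- **(103,198) and (190,276):** both pink, so they are look-alikes.

Four things are chip-shaped in the top view:
- **(328,180), (315,200), (335,218):** brown and on the bed. These are the offcuts.
- **(364,248):** orange and on the bench, so it isn't one of them.

I'll confirm with one enlarged crop and measure.

```bash
cat >> h.py <<'E'
def blobs(m,amin=15):
    n,l,st,c=cv2.connectedComponentsWithStats(m.astype(np.uint8)); out=[]
    for i in range(1,n):
        if st[i,4]>=amin:
            ct=cv2.findContours((l==i).astype(np.uint8),0,2)[0][0]; out.append((c[i].round(1),int(st[i,4]),cv2.minAreaRect(ct),ct))
    return out
E
python3 - <<'E'
from h import *
im=cv2.imread("pics/top0.png"); h=cv2.cvtColor(im,cv2.COLOR_BGR2HSV)
crop=im[160:265,140:380]; cv2.imwrite("pics/crop1.png",cv2.resize(crop,None,fx=3.3,fy=3.3,interpolation=cv2.INTER_CUBIC))
# fixture dark plate
roi=np.zeros(h.shape[:2],bool); roi[160:250,220:360]=1
plate=(roi&((h[...,1]<90)|(h[...,2]<50)))
plate=cv2.morphologyEx(plate.astype(np.uint8),cv2.MORPH_CLOSE,np.ones((15,15)))
b=max(blobs(plate),key=lambda b:b[1]); print("plate",b[:3]); 
box=cv2.boxPoints(b[2])
for p in box: print(p, ray("top",p,0.025).round(4))
for p in [(328,180),(315,200),(335,218),(364,248),(162,203),(105,198)]: print(p,h[p[1],p[0]],im[p[1],p[0]], ray("top",p,.043).round(3))
roi2=np.zeros_like(roi); roi2[170:235,140:185]=1
g=roi2&(h[...,1]<110)
for b in blobs(g): print("scr",b[:3],[ray("top",p,.018).round(4)[:2].tolist() for p in cv2.boxPoints(b[2])])
E
```

```text
plate (array([286.4, 202. ]), 6811, ((286.8319396972656, 201.8059844970703), (58.48204803466797, 118.24093627929688), 87.1014175415039))
[226.30844 175.592  ] [0.5944 0.1629 0.025 ]
[344.3981  169.61275] [ 0.6537 -0.1607  0.025 ]
[347.35544 228.01997] [ 0.4922 -0.1821  0.025 ]
[229.26578 233.99922] [0.4352 0.1319 0.025 ]
(328, 180) [ 12 181 103] [ 30  58 103] [ 0.614 -0.115  0.043]
(315, 200) [ 13 183  99] [28 58 99] [ 0.554 -0.085  0.043]
(335, 218) [ 11 180 105] [ 31  59 105] [ 0.512 -0.143  0.043]
(364, 248) [ 10 217 155] [ 23  66 155] [ 0.443 -0.226  0.043]
(162, 203) [  4 255   7] [0 1 7] [0.493 0.321 0.043]
(105, 198) [176 128  40] [23 20 40] [0.487 0.476 0.043]
scr (array([162. , 204.1]), 351, ((161.30332946777344, 202.52688598632812), (12.673419952392578, 54.2188720703125), 21.571308135986328)) [[0.4297, 0.3617], [0.5759, 0.3325], [0.567, 0.2976], [0.4213, 0.3277]]
```

View pics/crop1.png

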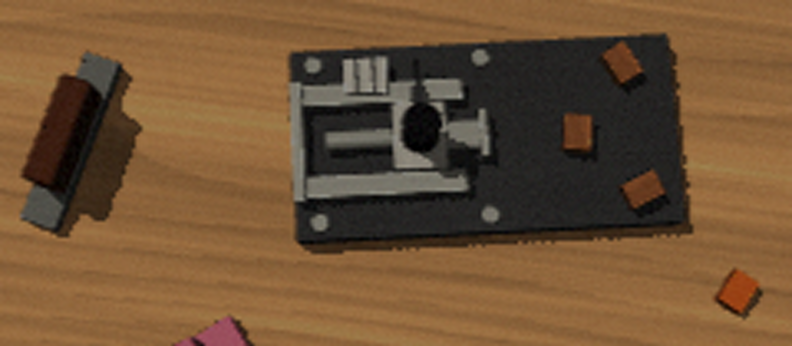

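The crop confirms the targets: the scraper's grey foot and dark grip at crop (70,140), and three brown chips on the bed. The slide is at (420,125), the mark clip at (365,75) and the pointer at (417,75). I'll overlay the estimated poses on both views as a check.

```bash
cat >> h.py <<'E'
FO=np.array([.5436,-.0035]); FY=np.radians(10.3)
def fx(x,y,z):
    c,s=np.cos(FY),np.sin(FY); return np.array([FO[0]+c*x-s*y,FO[1]+s*x+c*y,z])
def tofx(p):
    c,s=np.cos(FY),np.sin(FY); d=np.array(p[:2])-FO; return np.array([c*d[0]+s*d[1],-s*d[0]+c*d[1]])*1000
SO=np.array([.4997,.3314]); SY=np.radians(-11.3)
def sc(x,y,z):
    c,s=np.cos(SY),np.sin(SY); return np.array([SO[0]+c*x-s*y,SO[1]+s*x+c*y,z])
def rect(f,a,b,z,y0=0): return [f(a*i,y0+b*j,z) for i,j in((-1,-1),(1,-1),(1,1),(-1,1))]
def draw(n,im,polys,win,k):
    u0,v0,w,hh=win; o=cv2.resize(im[v0:v0+hh,u0:u0+w],None,fx=k,fy=k,interpolation=cv2.INTER_CUBIC)
    for P in polys:
        q=np.array([(proj(n,p)-[u0,v0]+.5)*k for p in P]).round().astype(int)
        cv2.polylines(o,[q],True,(0,255,0),1)
    return o
E
python3 - <<'E'
from h import *
P=[rect(fx,.08,.16,.025,-.01),rect(sc,.075,.016,.018),rect(sc,.045,.014,.066),rect(fx,.013,.013,.099,.045),rect(fx,.028,.022,.045,.045)]
a=draw("top",cv2.imread("pics/top0.png"),P,(140,160,220,90),3.6)
b=draw("scene",cv2.imread("pics/scene0.png"),P,(190,130,160,130),2.4)
o=np.zeros((a.shape[0]+b.shape[0],a.shape[1],3),np.uint8);o[:a.shape[0]]=a;o[a.shape[0]:,:b.shape[1]]=b[:,:a.shape[1]]
print(o.shape);cv2.imwrite("pics/ov1.png",o[:600])
# chips, orange, pixel measured
h=cv2.cvtColor(cv2.imread("pics/top0.png"),cv2.COLOR_BGR2HSV)
m=np.zeros(h.shape[:2],bool);m[170:228,295:345]=1
for b in blobs(m&(h[...,1]>140)&(h[...,2]>60),25): print(b[0],b[1],tofx(ray("top",b[0],.043)).round(1))
print("orange",tofx(ray("top",(364,248),.018)), "wp",ray("top",(402,287),.0), "oil",ray("top",(201,134),.03))
# mark: crop1 (365,75); pointer (417,75)
for c,z in(((365,75),.044),((417,75),.049)): print(tofx(ray("top",(c[0]/3.3+140,c[1]/3.3+160),z)).round(1))
E
```

```text
(636, 792, 3)
[309.9 170.3] 55 [ 78.5 -75.3]
[328.3 178.4] 83 [  53.3 -123.6]
[314.5 199.4] 82 [ -2.8 -81.3]
[334.4 216.8] 84 [ -52.7 -130.5]
orange [-137.82928754 -207.67507776] wp [ 0.35620359 -0.3461086   0.        ] oil [0.70368239 0.25037563 0.03      ]
[51.7 88.4]
[48.4 45.9]
```

View pics/ov1.png

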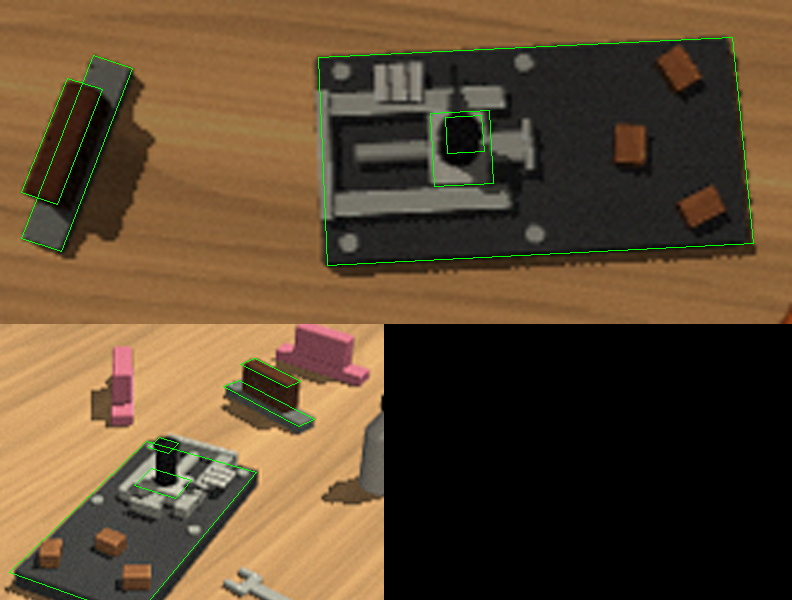

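```bash
python3 -m creep '6 6 0 0 0 -9.5;6 6 0 0 0 -9.5;4 6 0 0 0 -9.5;2 6 0 0 0 -9.5;0 6 0 0 0 0;0 6 0 0 0 0;0 6 0 0 0 0;0 6 0 0 0 0' 1
```

```text
time_s: 1.1
eef_pos: [0.4349, -0.1387, 0.2501]
ee_rot: [0.0, 0.995, -0.098, -0.0]
wrist_force: [1.6, -0.2, -0.1]
grip_width: 0.0855
```

The overlays match the fixture and scraper in both views. The mark stands about 42 mm from the pointer. Next I move to the scraper.

```bash
python3 -m creep '0.8 5.8 -1 0 0 0;0.8 5.8 -1 0 0 0;0.8 5.8 -1 0 0 0;0.8 5.8 -1 0 0 0;0.8 5.8 -1 0 0 0;0.8 5.8 -1 0 0 0;0.8 5.8 -1 0 0 0;0.8 5.8 -1 0 0 0'; python3 -c "
from h import *
s=arm.read_state();print(s['eef_pos'],s['qpos'].round(2),arm.tip_extent)"
```

```text
time_s: 2.1
eef_pos: [0.4994, 0.3246, 0.1696]
ee_rot: [0.0, 0.995, -0.098, -0.0]
wrist_force: [0.5, -0.8, 0.6]
grip_width: 0.0853
[0.49944789 0.32459514 0.16959662] [-0.31  0.4  -0.43  1.75  0.19  1.03 -2.58] 0.019
```

```bash
python3 -m creep '0 0.7 -4 0 0 0;0 0 -4 0 0 0;0 0 -2.5 0 0 0;0 0 -2 0 0 0;0 0 0 0 0 0;0 0 0 0 0 0'; python3 - <<'E'
from h import *
o=[]
P=[rect(sc,.045,.014,.066)]
for n,w,k in(("top",(130,160,80,90),5),("scene",(260,110,80,90),5)): 
    im=snap(n,"g_"+n)[:,:,::-1].copy(); o.append(draw(n,im,P,w,k))
cv2.imwrite("pics/g.png",np.hstack(o)); print(arm.read_state()["eef_pos"])
E
```

```text
time_s: 2.85
eef_pos: [0.5001, 0.3307, 0.0463]
ee_rot: [-0.001, 0.995, -0.098, 0.001]
wrist_force: [0.5, 0.2, 0.5]
grip_width: 0.0855
[0.50026335 0.33083593 0.04671876]
```

View pics/g.png

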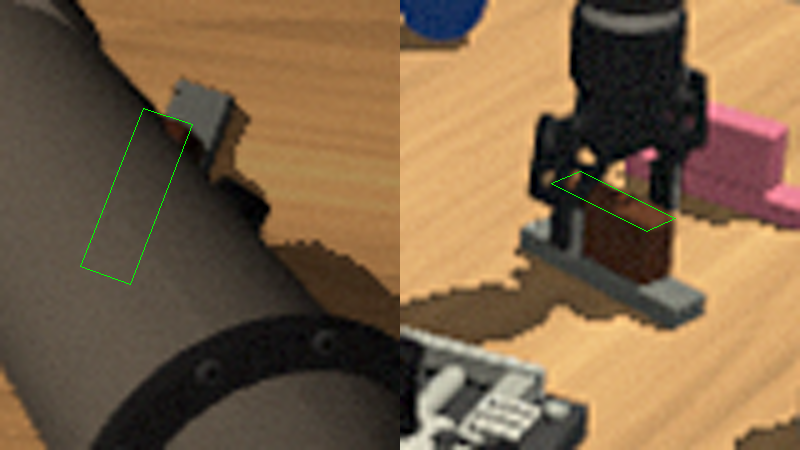

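In the scene crop the fingers stand on either side of the dark grip at about (620,230), and the scraper hasn't moved. Closing the gripper.

```bash
python3 -m creep '0 0 0 0 0 0;0 0 0 0 0 0;0 0 0 0 0 0;0 0 0 0 0 0;0 0 0 0 0 0;0 0 0 0 0 0' 0 70; python3 -m creep '0 0 1 0 0 0;0 0 3 0 0 0;0 0 3 0 0 0;0 0 3 0 0 0;0 0 0 0 0 0'; python3 -c "
from h import *
print('start',fx(-.002,-.038,.1),'end',fx(-.002,-.2,.1))"
```

```text
time_s: 3.7
eef_pos: [0.4997, 0.3307, 0.0458]
ee_rot: [-0.0, 0.995, -0.098, 0.0]
wrist_force: [-0.1, -0.2, 3.9]
grip_width: 0.0271
time_s: 4.32
eef_pos: [0.5005, 0.3309, 0.1477]
ee_rot: [-0.001, 0.995, -0.098, 0.002]
wrist_force: [-0.2, 0.1, -2.6]
grip_width: 0.0275
start [ 0.54842671 -0.04124524  0.1       ] end [ 0.57739267 -0.20063461  0.1       ]
```

```bash
python3 -m creep '0.6 -3 3 0 0 2.7;0.6 -5 2 0 0 2.7;0.6 -5 0 0 0 2.7;0.6 -5 0 0 0 2.7;0.6 -5 0 0 0 2.7;0.6 -5 0 0 0 2.7;0.6 -5 0 0 0 2.7;0.6 -4.2 0 0 0 2.7'; python3 -m creep '0 0 0 0 0 0;0 0 0 0 0 0'; python3 - <<'E'
from h import *
s=arm.read_state();print(s['eef_pos'],s['qpos'].round(2),2*np.degrees(np.arctan2(s['ee_rot'][2],s['ee_rot'][1])))
t=fx(-.002,-.038,.1); print((t-s['eef_pos'])*100)
snap("scene","s2")
im=cv2.imread("pics/s2.png")[70:270,150:360]; cv2.imwrite("pics/s2c.png",cv2.resize(im,None,fx=2.8,fy=2.8,interpolation=cv2.INTER_CUBIC))
E
```

```text
time_s: 5.32
eef_pos: [0.546, -0.0444, 0.1936]
ee_rot: [0.0, 0.996, 0.09, -0.002]
wrist_force: [-0.4, 0.3, -1.5]
grip_width: 0.0271
time_s: 5.58
eef_pos: [0.5464, -0.0412, 0.1941]
ee_rot: [-0.001, 0.996, 0.09, -0.001]
wrist_force: [0.4, 1.2, -2.4]
grip_width: 0.0275
[ 0.54638657 -0.04116361  0.19408076] [ 0.29  0.28 -0.35  1.84  0.11  1.04 -1.49] 10.348420418716968
[ 2.04014631e-01 -8.16208958e-03 -9.40807554e+00]
```

View pics/s2c.png

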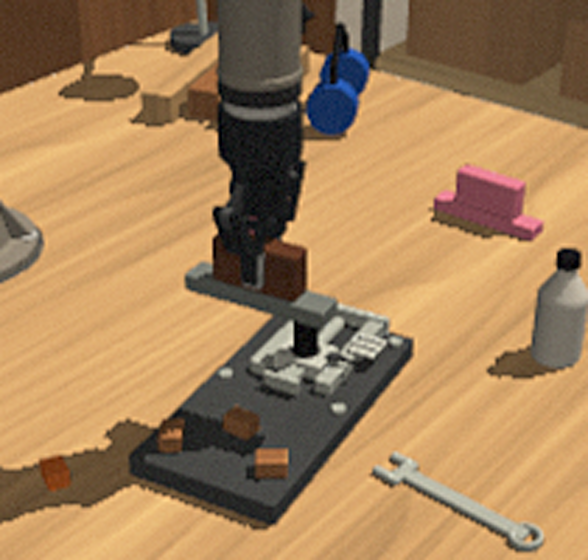

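The scraper hangs level over the clamp end, with its foot parallel to the fixture's short edge. Next I lower it onto the empty strip between the clamp pad and the chips.

```bash
python3 -m creep '0.2 0 -3 0 0 0;0 0 -3 0 0 0;0 0 -3 0 0 0;0 0 -2 0 0 0;0 0 -0.9 0 0 0;0 0 0 0 0 0;0 0 0 0 0 0'; python3 - <<'E'
from h import *
s=arm.read_state();print(s['eef_pos'],tofx(s['eef_pos']),s['wrist_force'])
E
```

```text
time_s: 6.5
eef_pos: [0.5502, -0.0414, 0.0773]
ee_rot: [0.0, 0.996, 0.09, 0.001]
wrist_force: [-0.2, -0.0, -1.6]
grip_width: 0.0271
[ 0.55015328 -0.04137383  0.07727381] [ -0.32425606 -38.43523966] [-0.23374263 -0.02419481 -1.61390169]
```

```bash
python3 -m creep '0 0 -0.3 0 0 0;0.18 -0.98 0 0 0 0;0.18 -0.98 0 0 0 0;0.18 -0.98 0 0 0 0;0.18 -0.98 0 0 0 0;0.18 -0.98 0 0 0 0;0.18 -0.98 0 0 0 0;0.18 -0.98 0 0 0 0'; python3 -m creep '0.18 -0.98 0 0 0 0;0.18 -0.98 0 0 0 0;0.18 -0.98 0 0 0 0'; python3 - <<'E'
from h import *
s=arm.read_state();print(s['eef_pos'],tofx(s['eef_pos']),s['wrist_force'])
o=[]
for n,w in(("scene",(170,130,170,150)),("top",(270,150,130,130))):
    im=snap(n,"s3"+n)[:,:,::-1]; u,v,a,b=w; o.append(cv2.resize(im[v:v+b,u:u+a],(a*450//b,450),interpolation=cv2.INTER_CUBIC))
o=np.hstack(o)[:,:800]; cv2.imwrite("pics/s3.png",o)
E
```

```text
time_s: 7.5
eef_pos: [0.5621, -0.111, 0.0733]
ee_rot: [0.0, 0.996, 0.09, 0.0]
wrist_force: [-0.4, -0.2, -1.1]
grip_width: 0.0272
time_s: 7.88
eef_pos: [0.5674, -0.1404, 0.0733]
ee_rot: [0.0, 0.996, 0.09, -0.0]
wrist_force: [0.6, 0.1, -1.5]
grip_width: 0.0273
[ 0.5674443  -0.14039545  0.07332175] [  -1.0171556  -138.95280235] [ 0.61968329  0.06441509 -1.52539814]
```

View pics/s3.png

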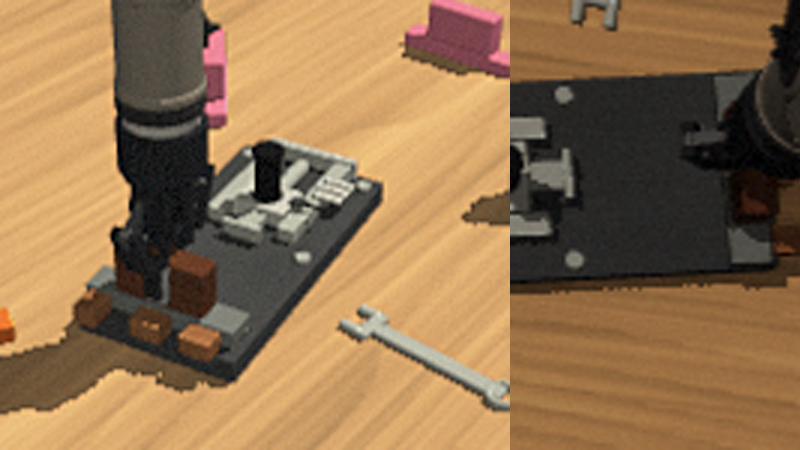

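All three chips are lined up in front of the foot, at (95,308), (150,325) and (198,340) in the crop. The bed behind is clear, so I continue the sweep past the edge.

```bash
python3 -m creep '0.14 -0.8 0 0 0 0;0.14 -0.8 0 0 0 0;0.14 -0.8 0 0 0 0;0.14 -0.8 0 0 0 0;0.14 -0.8 0 0 0 0;0.14 -0.8 0 0 0 0;0.14 -0.8 0 0 0 0;0 0 0 0 0 0';  python3 - <<'E'
from h import *
s=arm.read_state();print(s['eef_pos'],tofx(s['eef_pos']),s['wrist_force'])
im=snap("scene","s4")[:,:,::-1]; cv2.imwrite("pics/s4c.png",cv2.resize(im[130:280,150:340],None,fx=3.5,fy=3.5,interpolation=cv2.INTER_CUBIC))
E
```

```text
time_s: 8.98
eef_pos: [0.5772, -0.1969, 0.0733]
ee_rot: [0.0, 0.996, 0.09, 0.0]
wrist_force: [-0.4, -0.1, -1.1]
grip_width: 0.0271
[ 0.57717758 -0.19689936  0.07333193] [  -1.54375768 -196.28648644] [-0.40550005 -0.06163066 -1.14017378]
```

View pics/s4c.png

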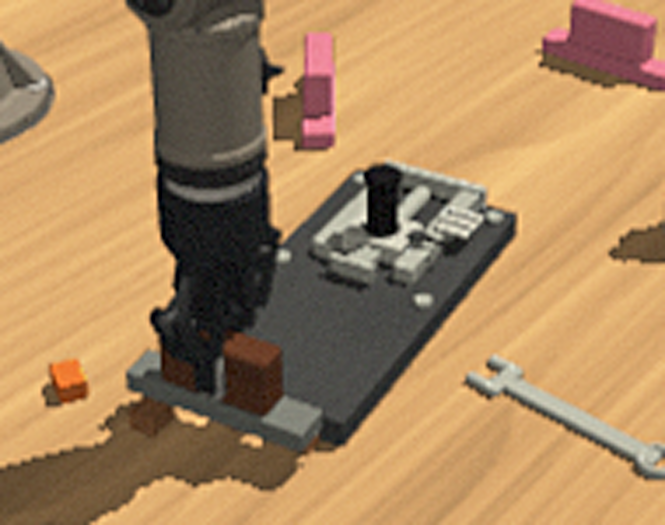

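```bash
python3 -m creep '0 0 3 0 0 0;0 0 5 0 0 0;0 2 5 0 0 0;-0.7 5 0 0 0 0;-0.7 5.5 0 0 0 0;-0.7 5.5 0 0 0 0;-0.7 5.5 0 0 0 0;-0.7 5.5 0 0 0 0'; python3 -m creep '-0.7 5.5 0 0 0 0;-0.7 5.5 0 0 0 0;-0.7 5.5 0 0 0 0;-0.7 5 0 0 0 0;0 0 0 0 0 0;0 0 0 0 0 0'; python3 - <<'E'
from h import *
s=arm.read_state();print(s['eef_pos'],s['qpos'].round(2),s['wrist_force'])
im=snap("scene","s5")[:,:,::-1]; a=cv2.resize(im[150:290,130:300],(486,400),interpolation=cv2.INTER_CUBIC)
im=snap("top","s5t")[:,:,::-1]; b=cv2.resize(im[160:270,310:395],(309,400),interpolation=cv2.INTER_CUBIC)
cv2.imwrite("pics/s5c.png",np.hstack([a,b]))
E
```

```text
time_s: 10.02
eef_pos: [0.5414, 0.0964, 0.2035]
ee_rot: [0.0, 0.996, 0.091, 0.0]
wrist_force: [1.3, 0.4, -1.7]
grip_width: 0.0272
time_s: 10.78
eef_pos: [0.5139, 0.3088, 0.2031]
ee_rot: [0.001, 0.996, 0.091, -0.0]
wrist_force: [-0.3, 1.0, -1.9]
grip_width: 0.0274
[0.51389374 0.30881199 0.20305904] [-0.2   0.39 -0.53  1.7   0.22  1.11 -2.18] [-0.34950729  1.0063562  -1.8669106 ]
```

View pics/s5c.png

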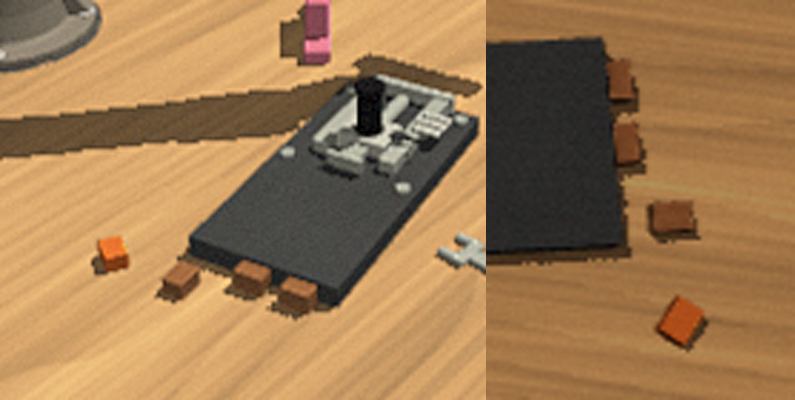

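The bed is empty and all three chips are on the bench at its end, at (180,280), (250,278) and (297,293) in the scene part. Two are close to the plate's end face, but neither overlaps its top in the top view. The orange block hasn't moved. Setting the scraper down now.

```bash
python3 -m creep '0 0 -4 0 0 0;0 0 -4 0 0 0;0 0 -4 0 0 0;0 0 -2 0 0 0;0 0 -1 0 0 0;0 0 -0.3 0 0 0;0 0 0 0 0 0;0 0 0 0 0 0'; python3 - <<'E'
from h import *
h=lambda n:cv2.cvtColor(cv2.imread(f"pics/{n}.png"),cv2.COLOR_BGR2HSV)
for n,f,(u,v,w,k) in(("top","s5t",(335,165,45,65)),("scene","s5",(180,235,70,35))):
    H=h(f);m=np.zeros(H.shape[:2],bool);m[v:v+k,u:u+w]=1
    for b in blobs(m&(H[...,1]>145)&(H[...,2]>(60)),20): print(n,b[0],b[1],b[2][1:],tofx(ray(n,b[0],.018)).round(1),tofx(ray(n,b[0],.01)).round(1))
E
```

```text
time_s: 11.88
eef_pos: [0.5149, 0.3097, 0.0515]
ee_rot: [-0.0, 0.996, 0.09, 0.001]
wrist_force: [-0.7, -0.0, -1.6]
grip_width: 0.0272
top [360.3 185. ] 1069 ((43.0, 44.0), 90.0) [  35.7 -216. ] [  37.4 -218.3]
top [362.2 221.3] 326 ((32.0, 17.0), 0.0) [ -65.6 -210.5] [ -64.7 -212.8]
scene [192.9 247.1] 109 ((9.192387580871582, 14.142135620117188), 45.0) [ -53. -212.] [ -58.9 -204.4]
scene [217.9 246.8] 114 ((12.991567611694336, 10.065539360046387), 20.556045532226562) [   3.3 -180.3] [  -2.  -172.4]
scene [234.  252.6] 116 ((12.998673439025879, 10.584633827209473), 21.801410675048828) [  51.5 -180.3] [  46.7 -172.4]
```

```bash
python3 -m creep '0 0 -0.3 0 0 0;0 0 -0.2 0 0 0;0 0 0 0 0 0;0 0 0 0 0 0'
```

```text
time_s: 12.38
eef_pos: [0.5143, 0.3093, 0.0457]
ee_rot: [0.0, 0.996, 0.09, 0.0]
wrist_force: [-0.8, -1.4, 3.1]
grip_width: 0.0273
```

```bash
python3 -m creep '0 0 0 0 0 0;0 0 0 0 0 0;0 0 0 0 0 0;0 0 0 0 0 0;0 0 0 0 0 0;0 0 0 0 0 0' 1; python3 -m creep '0 0 1 0 0 0;0 0 3 0 0 0;0 0 5 0 0 0;0 0 4 0 0 0;0 -5 0 0 0 0;0 -5 0 0 0 0;0.3 -5 0 0 0 0;0.3 -5 0 0 0 0'; python3 - <<'E'
from h import *
p=arm.read_state()['eef_pos'];t=fx(0,.045,.071);print(p,t,(t-p)*100, arm.read_state()['qpos'].round(2))
E
```

```text
time_s: 13.12
eef_pos: [0.5142, 0.3092, 0.0453]
ee_rot: [0.0, 0.996, 0.09, -0.0]
wrist_force: [-0.3, 0.2, -0.3]
grip_width: 0.0854
time_s: 14.12
eef_pos: [0.5203, 0.1078, 0.1763]
ee_rot: [0.0, 0.996, 0.09, 0.001]
wrist_force: [2.1, -0.9, 0.5]
grip_width: 0.0855
[0.52028174 0.10777596 0.17628047] [0.5355539  0.04077483 0.071     ] [  1.52721557  -6.70011333 -10.52804698] [ 0.12  0.29 -0.48  1.9   0.16  1.   -1.82]
```

```bash
python3 -m creep '0.75 -3.4 0 0 0 0;0.75 -3.3 0 0 0 0;0 0 0 0 0 0;0 0 -3 0 0 0;0 0 -3 0 0 0;0 0 -2.5 0 0 0;0 0 0 0 0 0;0 0 0 0 0 0'; python3 - <<'E'
from h import *
p=arm.read_state()['eef_pos'];t=fx(0,.045,.071);print(p,(t-p)*100)
im=snap("scene","s6")[:,:,::-1]; cv2.imwrite("pics/s6c.png",cv2.resize(im[110:250,200:370],None,fx=4,fy=4,interpolation=cv2.INTER_CUBIC))
E
```

```text
time_s: 15.12
eef_pos: [0.5359, 0.0433, 0.0915]
ee_rot: [-0.0, 0.996, 0.091, 0.001]
wrist_force: [0.2, 1.0, 0.4]
grip_width: 0.0851
[0.53592646 0.04326343 0.09154189] [-0.03725617 -0.24885994 -2.05418865]
```

View pics/s6c.png

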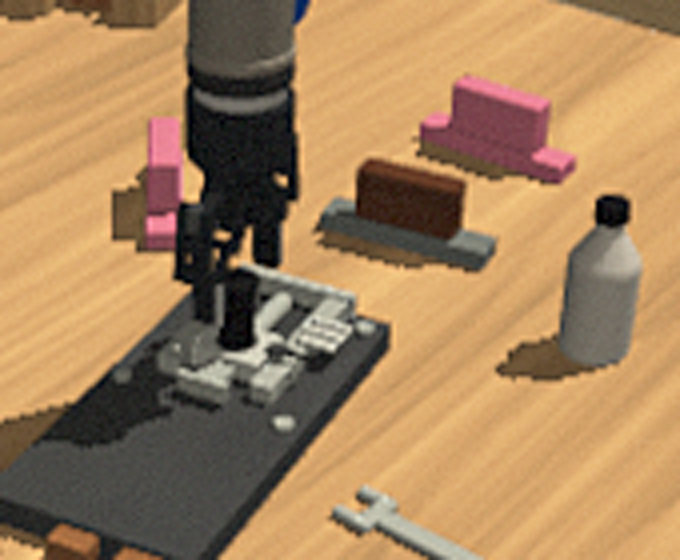

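The scraper stands upright and clear at (410,215), and the post at (237,310) is between the two fingers. Lowering and gripping the post.

```bash
python3 -m creep '0 -0.2 -1 0 0 0;0 0 -0.9 0 0 0;0 0 0 0 0 0;0 0 0 0 0 0'; python3 -m creep '0 0 0 0 0 0;0 0 0 0 0 0;0 0 0 0 0 0;0 0 0 0 0 0;0 0 0 0 0 0;0 0 0 0 0 0' 0 70;  python3 - <<'E'
from h import *
s=arm.read_state();p=s['eef_pos'];print(p,tofx(p))
E
```

```text
time_s: 15.68
eef_pos: [0.5352, 0.0402, 0.0713]
ee_rot: [-0.0, 0.996, 0.09, -0.0]
wrist_force: [0.0, -0.1, -0.3]
grip_width: 0.0852
time_s: 16.42
eef_pos: [0.5347, 0.0441, 0.072]
ee_rot: [-0.002, 0.996, 0.091, 0.0]
wrist_force: [-3.2, 5.9, 4.6]
grip_width: 0.0266
[0.53469422 0.04405221 0.07200068] [-0.25982687 48.37828622]
```

```bash
python3 -m creep '-0.1 0.8 0 0 0 0;-0.15 0.84 0 0 0 0;-0.15 0.84 0 0 0 0;-0.15 0.84 0 0 0 0;-0.15 0.84 0 0 0 0;0 0 0 0 0 0;0 0 0 0 0 0;0 0 0 0 0 0';  python3 - <<'E'
from h import *
s=arm.read_state();p=s['eef_pos'];print(p,tofx(p))
o=[]
for n,(u,v,w,k) in(("scene",(240,165,60,60)),("top",(215,160,65,60))):
    im=snap(n,"s7"+n)[:,:,::-1]; o.append(cv2.resize(im[v:v+k,u:u+w],(w*6,k*6),interpolation=cv2.INTER_CUBIC))
cv2.imwrite("pics/s7.png",np.hstack(o))
E
```

```text
time_s: 17.42
eef_pos: [0.5286, 0.0774, 0.072]
ee_rot: [0.003, 0.996, 0.089, -0.0]
wrist_force: [-1.8, -8.8, 7.0]
grip_width: 0.0267
[0.52862485 0.0774097  0.07199636] [-0.26699263 82.28343458]
```

View pics/s7.png

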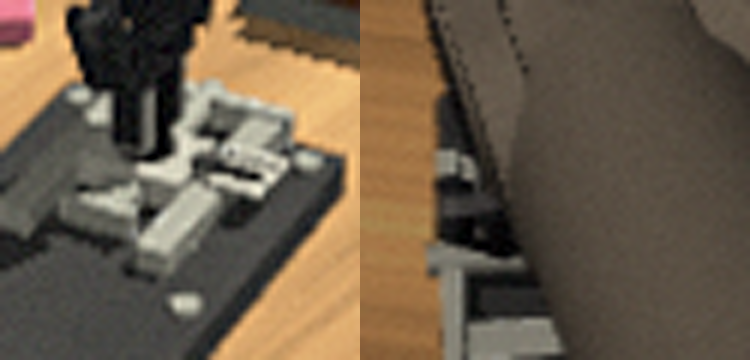

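Slide is open about 34 mm; in the left crop the pointer (dark bar at about (238,177)) is at the near line, still short. I'll measure it along profiles.

```bash
cat >> h.py <<'E'
def prof(im,n,x,ys,z):
    g=cv2.cvtColor(im,cv2.COLOR_BGR2GRAY); uv=np.array([proj(n,fx(x/1000,y/1000,z)) for y in ys],np.float32)
    return cv2.remap(g,uv[None,:,0],uv[None,:,1],cv2.INTER_LINEAR)[0].astype(int)
E
python3 - <<'E'
from h import *
ys=np.arange(36,112,2); print("y     ",*ys)
for f,n in(("scene0","scene"),("top0","top"),("s7scene","scene")):
    im=cv2.imread(f"pics/{f}.png")
    for x in(46,50,54,58,62): print(f[:6],x,"z44",*prof(im,n,x,ys,.044))
E
```

```text
y      36 38 40 42 44 46 48 50 52 54 56 58 60 62 64 66 68 70 72 74 76 78 80 82 84 86 88 90 92 94 96 98 100 102 104 106 108 110
scene0 46 z44 174 158 145 143 143 147 153 155 128 91 65 86 127 168 176 163 146 140 142 158 179 192 197 184 166 153 155 170 187 194 182 164 153 158 167 179 184 188
scene0 50 z44 186 164 154 150 145 152 158 134 106 86 89 106 134 153 157 137 107 96 108 132 164 184 187 181 167 156 145 149 167 179 180 166 155 149 162 179 195 191
scene0 54 z44 117 113 105 110 115 117 111 98 75 51 50 68 87 92 84 73 76 95 121 153 178 203 210 188 166 152 152 161 177 185 179 167 157 151 152 167 180 189
scene0 58 z44 101 104 102 100 104 100 78 60 47 37 33 39 48 57 63 65 70 86 118 147 174 188 194 186 166 148 144 167 195 212 189 168 150 157 172 195 190 175
scene0 62 z44 67 68 65 56 47 41 37 29 24 19 23 30 34 39 42 41 49 64 98 138 173 195 188 171 148 146 144 148 175 188 185 167 155 147 163 180 189 157
top0 46 z44 110 113 98 71 46 37 52 75 76 77 79 79 81 80 72 57 61 65 84 135 135 129 114 87 115 132 135 133 128 106 78 105 123 133 135 135 105 78
top0 50 z44 30 23 27 31 29 22 23 29 38 37 38 38
[... 586 characters left out ...]
8 150 148 153 173 188 190 190 160 108 54 44 77 115 143 157 169 174 176 180 188 193 197
s7scen 50 z44 192 181 184 187 177 179 184 177 177 179 177 178 180 173 160 136 110 101 119 147 180 192 183 164 111 63 31 44 86 117 140 154 161 163 173 188 203 200
s7scen 54 z44 120 113 114 120 123 125 127 126 127 127 127 126 120 108 90 73 78 101 127 158 179 192 174 130 80 52 55 71 102 136 151 157 155 158 162 176 190 198
s7scen 58 z44 103 105 102 98 99 95 86 83 84 79 75 67 64 65 67 70 75 93 129 160 184 185 185 163 113 55 24 58 97 140 155 163 165 169 183 207 199 182
s7scen 62 z44 65 68 66 58 50 44 38 38 39 36 35 38 39 42 42 40 50 67 103 147 183 205 199 187 156 113 83 85 140 173 187 180 165 155 171 188 197 166
```

```bash
python3 - <<'E'
from h import *
ys=np.arange(36,112,.5)
def dip(p,lo,hi):
    k=(ys>=lo)&(ys<=hi); w=np.clip(np.median(p[k])-p[k],0,None)**2.; return (w*ys[k]).sum()/w.sum()
for f,n,pl,l1,l2 in(("scene0","scene",(40,62),(80,93),(94,107)),("top0","top",(40,54),(76,89),(90,103)),("s7scene","scene",(74,95),None,None)):
    im=cv2.imread(f"pics/{f}.png"); 
    P=[dip(prof(im,n,x,ys,.049),*pl) for x in(52,54,56,58,60)]
    L=[[dip(prof(im,n,x,ys,.044),*l) for x in(48,52,56,60)] for l in(l1,l2)] if l1 else 0
    print(f,"ptr",np.round(P,1),"lines",np.round(L,1), np.mean(L))
E
```

```text
scene0 ptr [49.8 48.6 48.6 48.9 49.2] lines [[ 87.8  89.   86.8  87.5]
 [100.7 102.2 101.7 100.8]] 94.57359945249144Traceback (most recent call last):
  File "<stdin>", line 7, in <module>
  File "h.py", line 35, in prof
    g=cv2.cvtColor(im,cv2.COLOR_BGR2GRAY); uv=np.array([proj(n,fx(x/1000,y/1000,z)) for y in ys],np.float32)
                                                        ~~~~^^^^^^^^^^^^^^^^^^^^^^^
  File "h.py", line 10, in proj
    K,t,M=cal(n); c=K@(M.T@(np.array(p)-t)); return c[:2]/c[2]
          ~~~^^^
  File "h.py", line 5, in cal
    c=get_calibration(n); q=c["orientation"]
ValueError: time passes only in moves, steps and waits
```

```bash
sed -i 's/^def cal(n):/import functools\n@functools.cache\ndef cal(n):/' h.py; cat > dip.py <<'E'
from h import *
ys=np.arange(36,112,.5)
def dip(p,lo,hi):
    k=(ys>=lo)&(ys<=hi); w=np.clip(np.median(p[k])-p[k],0,None)**2.; return (w*ys[k]).sum()/w.sum()
def run(f,n,pl,l1=None,l2=None):
    im=cv2.imread(f"pics/{f}.png")
    P=[dip(prof(im,n,x,ys,.049),*pl) for x in(52,54,56,58,60)]
    L=[[dip(prof(im,n,x,ys,.044),*l) for x in(48,52,56,60)] for l in(l1,l2)] if l1 else [0]
    print(f,"ptr",np.round(P,1),"lines",np.round(L,1), np.mean(L).round(1))
E
python3 - <<'E'
from dip import *
run("top0","top",(40,54),(76,89),(90,103))
run("s7scene","scene",(74,95),)
s=arm.read_state(); print(s['time_s'],s['eef_pos'],tofx(s['eef_pos']))
E
```

```text
top0 ptr [47.3 47.3 47.5 47.6 47.3] lines [[82.4 82.1 81.9 82.5]
 [95.8 96.3 96.8 96.5]] 89.3
s7scene ptr [81.6 81.3 80.5 80.3 80.7] lines [0] 0.0
17.525 [0.52862533 0.07742752 0.0719937 ] [-0.26333029 82.30088158]
```

```bash
python3 -m creep '-0.1 0.6 0 0 0 0;-0.1 0.55 0 0 0 0;0 0 0 0 0 0;0 0 0 0 0 0;0 0 0 0 0 0';  python3 - <<'E'
from dip import *
s=arm.read_state();p=s['eef_pos'];print(p,tofx(p),s['wrist_force'],s['grip_width'])
im=snap("scene","s8"); run("s8","scene",(80,106))
c=cv2.imread("pics/s8.png")
y2=np.arange(70,112,2);print(*y2)
for x in(50,54,58,62,65): print(x,*prof(c,"scene",x,y2,.044))
cv2.imwrite("pics/s8c.png",cv2.resize(c[165:225,245:305],None,fx=10,fy=10,interpolation=cv2.INTER_CUBIC))
E
```

```text
time_s: 18.15
eef_pos: [0.5267, 0.0882, 0.072]
ee_rot: [0.003, 0.996, 0.089, -0.0]
wrist_force: [-0.9, -9.8, 7.1]
grip_width: 0.0265
[0.52666737 0.08821088 0.07198241] [-0.2616492  93.26055263] [-0.94855464 -9.76330269  7.11832338] 0.026528571819508597
s8 ptr [92.3 90.7 90.9 91.5 92.3] lines [0] 0.0
70 72 74 76 78 80 82 84 86 88 90 92 94 96 98 100 102 104 106 108 110
50 97 111 136 169 191 198 195 181 168 154 136 116 90 63 57 57 67 111 155 188 193
54 99 122 154 183 213 222 200 178 157 132 126 129 114 78 44 66 102 142 168 191 202
58 92 124 154 183 197 205 199 180 164 156 164 178 177 120 70 38 85 131 176 181 177
62 68 102 143 178 201 197 181 158 158 158 160 173 178 165 128 106 99 140 169 186 165
65 78 120 160 196 223 219 195 177 170 179 196 207 196 182 164 158 162 177 189 184 171
```

View pics/s8c.png

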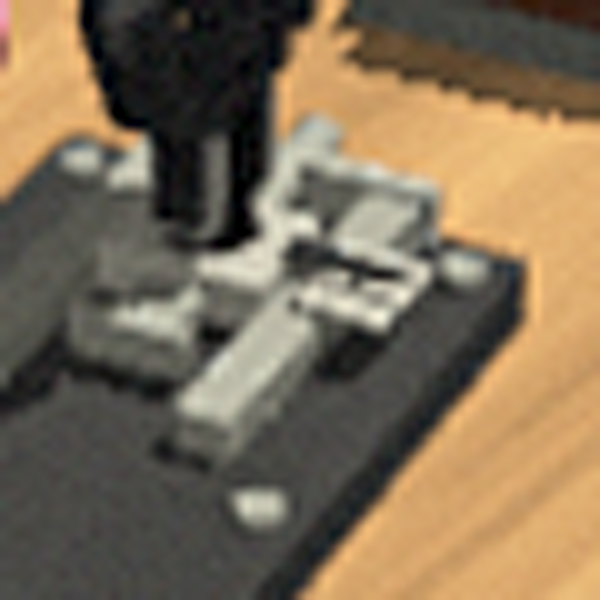

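The pointer shows inside the clip between the two lines, at about (350,265) in the crop. Corrected for height, the scene view puts it 2–3 mm short of centre and the top view with arm travel about 3 mm past. Both are within ±6 mm and they bracket zero, so I keep it here. I'll check that it holds, then hand in.

```bash
python3 -m creep '0 0 0 0 0 0;0 0 0 0 0 0;0 0 0 0 0 0;0 0 0 0 0 0;0 0 0 0 0 0;0 0 0 0 0 0;0 0 0 0 0 0;0 0 0 0 0 0';  python3 - <<'E'
from dip import *
s=arm.read_state();print(tofx(s['eef_pos']),s['wrist_force'],s['time_s'])
snap("scene","s9"); run("s9","scene",(80,106))
job.hand_in()
E
```

```text
time_s: 19.2
eef_pos: [0.5267, 0.0882, 0.072]
ee_rot: [0.003, 0.996, 0.089, -0.0]
wrist_force: [-0.6, -9.6, 6.2]
grip_width: 0.0269
[-0.26623356 93.26737516] [-0.62480857 -9.5565227   6.20604808] 19.2
s9 ptr [92.2 90.5 90.9 91.6 92.3] lines [0] 0.0
the job is handed in; nothing more can be done
```

I finished the job and handed it in at 19.2 s, with the gripper still holding the clamp slide open; no verdict was reported. I gripped the scraper by its wooden grip and swept all three offcuts off the bed in one pass. I then set it upright on the bench at about (0.51, 0.31), clear of the fixture, and pulled the slide open by its post to about 43–45 mm.

- **Slide hold:** over the last second it stayed still, with about 10 N of spring pull and the grip at 27 mm. The wrist-force readings I took never passed about 12 N.
- **Pointer:** the two measurements disagreed. The scene view put it 2–3 mm short of the centre of the mark, and the top view with the arm's travel put it about 3 mm past. Both are inside the ±6 mm window.
- **Offcuts:** the bed was empty in both views. Two of the three lie on the bench close against the plate's end face. They don't overlap the top, but I couldn't tell whether they are flat or on their side.
- **Left alone:** the arm didn't touch the bottle, wrench, wooden block, pink look-alikes or orange chip, and those I could see in later pictures had not moved. The wooden block was not in any picture I viewed after the first ones.

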